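# Unscrew the sprung oil filler cap of a vacuum pump

## Robot

A 7-joint arm with a two-finger parallel gripper is mounted at the origin on the work surface. World frame = base frame: x ahead of the robot, y to its left, z up, the work surface at z = 0. Lengths are in m, angles in rad, forces in N, time in s.
With the tool pointing down it reaches from about 0.425 to 1.025 m from the base axis. Payload 3.6 kg.
Tool frame: the origin (TCP) lies midway between the tips of the shut fingers; the grasp point (between the pads) lies 19 mm behind it (r.grip_depth is the distance from the TCP to the grasp point, in m); z points along the fingers, y is the direction in which the jaws open and shut (so a half turn about z gives the same grasp; the last joint's range is limited). The gripper opens to 85 mm and grips with 20 to 120 N. Pads are 22 mm wide; open, the fingers measure 114 mm over their backs; the gripper's body (76 mm by 85 mm) begins 54 mm behind the grasp point. The pads swing forward as they close: fully open they stand 13 mm farther back than shut.
Start: joints at [1.171, 0.591, 0.048, 1.609, -0.033, 0.943, -0.034], TCP at [0.219, -0.691, 0.231] pointing down, gripper open.
Joint ranges: [-2.69, 2.69], [-0.47, 2.24], [-1.27, 1.36], [0.19, 2.51], [-1.53, 4.68], [0.08, 2.07], [-3.09, 3.09]. Speed limits (rad/s): [2.57, 2.57, 3.14, 3.14, 3.14, 3.14, 3.14].

## Interface

Orientations are given as [roll, pitch, yaw] about the fixed x, y, z axes, in that order (R = Rz(yaw) Ry(pitch) Rx(roll)).
In Python, from rig import r, kinematics, monitor, vision, job_done gives the robot as it stands. Calls block until the motion is done:
- r.reach(position, orientation): joint-space move of the TCP to a pose.
- r.move_straight(position, rotation=None, rate=0.15): straight line of the TCP; rotation=None keeps the orientation; rate is the mean speed in m/s.
- r.move_j(angles): joint-space move.
- r.gripper_to(opening): finger opening in m; the grip force is fixed at half the most; returns when the fingers have stopped.
- r.dwell(seconds).
- kinematics.solve_ik(position, orientation): joint angles nearest the present ones, or None.
- monitor.read_state(): the state.
- vision.grab_frame(name): name is "scene" or "top" or "wrist"; returns a dict with "color" (400x640x3 uint8, blue, green, red), "z_map" (400x640 float32, m along the optical axis (not along the pixel's ray), 0 where there is no reading), "fovy" (degrees; the focal length in pixels is half the picture's height over the tangent of half this angle, whatever the lens; pixels are square), "cx", "cy" (the principal point, pixels), "extrinsics" (4x4, takes a point from camera to world coordinates); the wrist camera has in their place "mount" (4x4, takes a point from camera to tool coordinates, whose origin is the TCP and whose axes are the flange's). Camera axes: x right, y down, z forward; pixel columns grow to the right and rows downward; lengths in m; the calibration is good to about 2 mm. A picture is of the moment at which its call begins: read the wrist's pose just before it.
A pose or a line that the arm cannot do raises r.IKError and nothing moves.
- job_done(): hands the job in, once; it reports no verdict.
The state is a dict: "t": time; "joint_pos": joint angles; "joint_velocities": joint speeds; "effort": joint torques, N m; "position": TCP position; "ee_rot": TCP orientation; "ft_force": force on the tool from outside, world axes, zero at the start; "torque": the same for the moment, N m; "grip_width": finger opening in m.
Only numpy, scipy, OpenCV 4.12 (cv2) and the standard library are available. Lean on these libraries where they do the work, as an engineer would, in place of code of your own. Each camera call takes 0.05 s, during which the arm holds its last target. There are 200 camera calls.

## Task

Unscrew the red oil filler cap from the top of the vacuum pump (anticlockwise seen from above), without forcing it against its thread or the safety lip above it: after the thread, feel for the turn at which it comes up through the lip's notches, and keep hold of it then, because a spring will throw it off. Then set it down gently, the same way up, in the empty near compartment of the grey parts tray and let go. Leave the other things where they are.

Things in the scene. Friction and masses are not known exactly. Their poses are not given: they have to be found in the camera images.
- cap_center (a point): Centre (half-way up, on the axis, z up) of the red plastic screw cap: a ribbed cylinder 52 mm in diameter, 46 mm high, 60 to 130 g, a white pointer stroke on top from the axis along its x. Round: grip it across any diameter. At the start its underside is 10 to 15 mm above the flat top of the oil box; freed, it is lifted straight up 25 mm or more to clear the neck.
- cap: The same cap; origin at the centre of its underside, 23 mm below cap_center. Turned anticlockwise seen from above (+z) it rises 18 mm a turn. After about 0.65 turn its two lugs leave the thread, rise 8 mm and turn level under the lip until they meet the two notches, up to 0.4 turn on (unknown, found only by feel: turn in small steps with a light lift). Then it is free.
- neck: Fixed steel filler neck under the cap, z up, top 48 mm above its origin, with a safety lip that has two opposite notches which let the lugs out over 0.8 rad of turning. A sprung strainer pushes the cap up with 5 to 9 N all the way; thread or lip bears it until the cap is free, then the hand feels it. Let go before that, the cap stays; let go after, it is thrown off.
- thread: Fixed two-start right-hand thread on the lower neck, 39 mm in diameter; 2 mm of up-and-down play between it and the cap. Never push or pull the cap against thread or lip with more than about 20 N (besides the spring).
- pump: Fixed vacuum pump: blue oil box 150 x 140 mm, its flat top 110 mm above the table, with the filler neck in the middle of the top; grey motor behind it along the pump's +x, reaching 240 mm from the origin, its terminal box 129 mm high between 125 and 175 mm from the origin. Origin on the table under the middle of the oil box (the neck's axis).
- tray: Fixed grey plastic tray, 280 mm along its x, 200 mm along its y, walls 25 mm high and 4 mm thick, floor 4 mm thick. A partition across it at x = +30 mm. The near compartment (-x side) is empty, the far one holds a steel disc and a brass plug. Origin on the table under its centre.
- tray_empty (a point): Centre of the floor (top face, 4 mm above the table) of the tray's empty near compartment, which measures 162 mm along the tray's x and 192 mm along its y. Axes as the tray's.
- brass_plug: Bystander: stepped brass plug 34 mm across, 20 mm high, in the far tray compartment. Origin: centre of its underside.
- blank_flange: Bystander: steel disc 40 mm across, 12 mm high, in the far tray compartment. Origin: centre of its underside.
- spanner: Bystander: spanner lying on the table.
- screwdriver: Bystander: screwdriver lying on the table between pump and tray.
- oil_bottle: Bystander: yellow bottle, 66 mm diameter, 160 mm high, standing between pump and tray, far back. Origin: centre of its underside.
- white_jar: Bystander: white jar 68 mm across, 85 mm high. Origin: centre of its underside.
- parts_carton: Bystander: cardboard box 90 x 70 x 50 mm. Origin: centre of its underside.

How it is judged:
On the way:
1. the cap is unscrewed and lifted clear of the neck, held by the gripper (z of cap in the frame of neck above 0.049 m and contact force between the fingers and cap above 1 N), for 0.1 s.
At the end, for the whole second after the job is handed in: The cap stands the same way up (within 0.15 rad), at rest, on the floor of the tray's empty near compartment (within 4 mm in height, anywhere inside its walls), released (x of cap_center in the frame of tray_empty between -0.06 and 0.06 m and y of cap_center in the frame of tray_empty between -0.075 and 0.075 m and z of cap_center in the frame of tray_empty between 0.019 and 0.027 m and angle between cap's own z axis and vertical below 0.15 rad and z of cap in the frame of tray_empty below 0.006 m and linear speed of cap below 0.02 m/s); the robot touches nothing.
It fails at once if the cap is forced against its thread or the neck (40 N or more) (contact force between cap and neck above 40 N or contact force between cap and thread above 40 N).
It fails at once if the cap flies off or drops: it moves faster than 0.35 m/s while not held, once out of the thread (contact force between the fingers and cap below 0.05 N and linear speed of cap above 0.35 m/s and (z of cap in the frame of neck above 0.038 m or horizontal distance between cap and neck above 0.03 m)).
It fails at once if the cap is slammed or pressed hard into the tray (70 N or more) (contact force between cap and tray above 70 N).
It fails at once if another thing is moved by more than 20 mm (distance of any of spanner, screwdriver, oil_bottle, white_jar, parts_carton, brass_plug, blank_flange from where it was at the start of the episode above 0.02 m).
It also fails if it takes over 72 s, if anything falls off the work surface, if the arm or the gripper's body presses on something with over 40 N, if the wrist force passes 120 N, or if a joint passes its speed limit or range.

## Working session

There is one attempt and no reset: what is moved stays moved. The work goes in short steps, each a Python script; the robot and the scene stay as the last script left them, time stands still between calls to the robot, and variables do not carry over. Pictures are saved under pics/ and viewed, about 8 in all and at most 12, crops included, and the job is handed in when it is done.

```bash
ls; mkdir -p pics
python3 - <<'E'
from rig import r, kinematics, monitor, vision
import cv2, numpy as np
s=monitor.read_state(); print({k:np.round(v,3) for k,v in s.items()})
a=[]
for n in("scene","top"):
    f=vision.grab_frame(n); np.savez(f"pics/{n}.npz",**f); a.append(f["color"])
    print(n,f["fovy"],f["cx"],f["cy"],np.round(f["extrinsics"],3).tolist())
cv2.imwrite("pics/a.png",cv2.resize(a[1],(800,500))); cv2.imwrite("pics/b.png",cv2.resize(a[0],(800,500)))
E
```

```text
pics
{'t': np.float64(0.0), 'joint_pos': array([ 1.17 ,  0.592,  0.048,  1.61 , -0.033,  0.943, -0.034]), 'joint_velocities': array([-0.001,  0.001, -0.002, -0.001,  0.   ,  0.001, -0.002]), 'effort': array([ 0.0000e+00, -5.4870e+01,  1.5470e+00, -1.9813e+01,  9.0000e-03,
        9.0000e-03, -0.0000e+00]), 'position': array([ 0.219, -0.69 ,  0.23 ]), 'ee_rot': array([-3.139,  0.   ,  0.307]), 'ft_force': array([ 0.644,  0.257, -0.02 ]), 'torque': array([0.013, 0.025, 0.026]), 'grip_width': np.float64(0.085)}
scene 56.455155482335556 318.3188185238677 198.4288570150309 [[-0.011, 0.57, -0.822, 1.333], [1.0, 0.005, -0.01, -0.029], [-0.001, -0.822, -0.57, 0.681], [0.0, 0.0, 0.0, 1.0]]
top 52.02265055823693 317.84402571528466 206.78260698176663 [[0.028, -0.988, 0.153, 0.315], [-1.0, -0.028, 0.002, -0.033], [0.002, -0.153, -0.988, 1.431], [0.0, 0.0, 0.0, 1.0]]
```

View pics/a.png

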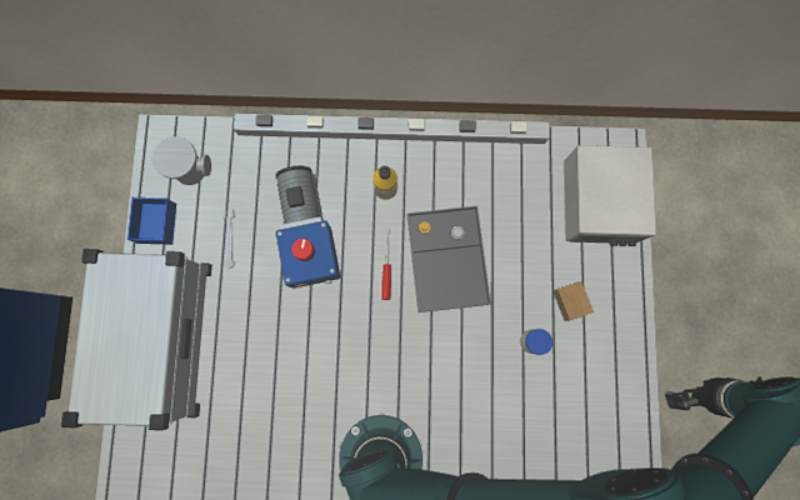

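View pics/b.png

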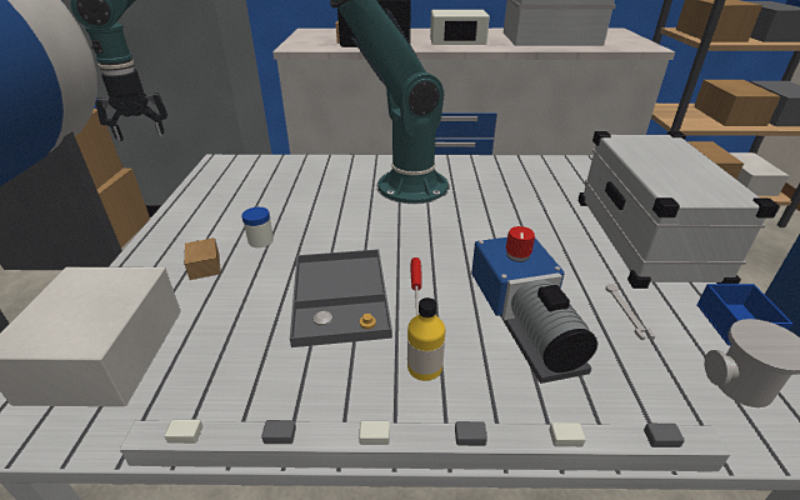

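The overview shows the cap at about (302,249), the tray's near compartment at about (452,278) and the screwdriver between them, all in the 800-px top view. Next I'll work out positions.

```bash
cat > h.py <<'E'
import numpy as np, cv2
def foc(f): return 200/np.tan(np.radians(float(f["fovy"]))/2)
def ray(f,uv,z,T=None):
    T=f["extrinsics"] if T is None else T
    d=T[:3,:3]@np.array([(uv[0]-f["cx"])/foc(f),(uv[1]-f["cy"])/foc(f),1.]); o=T[:3,3]
    return o+d*(z-o[2])/d[2]
def cloud(f,T=None):
    T=f["extrinsics"] if T is None else T
    v,u=np.mgrid[:400,:640]; Z=f["z_map"]
    P=np.stack([(u-f["cx"])/foc(f)*Z,(v-f["cy"])/foc(f)*Z,Z],-1)
    return P@T[:3,:3].T+T[:3,3]
def redmask(f):
    h=cv2.cvtColor(f["color"],cv2.COLOR_BGR2HSV)
    return ((h[...,0]<8)|(h[...,0]>172))&(h[...,1]>140)&(h[...,2]>60)
def tool(s):
    from scipy.spatial.transform import Rotation as R
    T=np.eye(4); T[:3,:3]=R.from_euler('xyz',s["ee_rot"]).as_matrix(); T[:3,3]=s["position"]; return T
E
python3 - <<'E'
from h import *
f=dict(np.load("pics/top.npz")); P=cloud(f); m=redmask(f)
sel=m&(P[...,2]>.13)
z=np.median(P[sel][:,2]); print("cap",z,P[sel].min(0),P[sel].max(0),P[sel&(P[...,2]>z-.006)].mean(0), sel.sum())
g=dict(np.load("pics/scene.npz")); Q=cloud(g); sg=redmask(g)&(Q[...,2]>.11)&(Q[...,1]>.1)
print("scene cap top",Q[sg][:,2].max(),Q[sg].min(0),Q[sg].max(0))
# tray corners: gray pixels
h=cv2.cvtColor(f["color"],cv2.COLOR_BGR2HSV)
gr=((h[...,2]<130)&(h[...,1]<60)).astype(np.uint8); gr[:, :310]=0; gr[:,410:]=0; gr[:155]=0; gr[260:]=0
c=max(cv2.findContours(cv2.morphologyEx(gr,cv2.MORPH_OPEN,np.ones((3,3))),0,2)[0],key=cv2.contourArea)
b=cv2.boxPoints(cv2.minAreaRect(c)); print(b)
W=np.array([ray(f,p,.025) for p in b]); print(W, W.mean(0), np.linalg.norm(W-np.roll(W,1,0),axis=1))
bl=((h[...,0]>100)&(h[...,0]<125)&(h[...,1]>120)&(abs(P[...,2]-.11)<.01)&(P[...,1]>.05)&(P[...,1]<.4)&(P[...,0]>.3)).astype(np.uint8)
rc=cv2.minAreaRect(P[bl>0][:,:2].astype(np.float32)); print("box",rc, P[bl>0][:,2].mean())
E
```

```text
cap 0.16661505560122847 [ 0.31548875 -0.03326257  0.15117435] [0.55429076 0.23628112 1.43144004] [0.52407978 0.2051857  0.1950925 ] 190
scene cap top 0.16899340780566652 [0.50880798 0.18584456 0.12118137] [0.5613565  0.23670078 0.16899341]
[[325.3826  170.52028]
 [385.743   163.7191 ]
 [394.68796 243.10558]
 [334.32755 249.90675]]
[[ 0.66255271 -0.05313089  0.025     ]
 [ 0.69335059 -0.26554471  0.025     ]
 [ 0.41434134 -0.29706797  0.025     ]
 [ 0.38524441 -0.09080595  0.025     ]] [ 0.53887226 -0.17663738  0.025     ] [0.27985586 0.2146349  0.2807844  0.20830423]
box ((0.5295621156692505, 0.2099037766456604), (0.14443889260292053, 0.13501739501953125), 13.675524711608887) 0.10987832693519682
```

Run:
```python
from rig import r, kinematics, monitor, vision
from h import *
for y in np.arange(-4,4.1,.8):
    q=kinematics.solve_ik([.533,.211,.27],[np.pi,0,y]); print(round(y,2),None if q is None else np.round(q,2))
r.reach([.50,.211,.30],[np.pi,0,0.4])
s=monitor.read_state(); f=vision.grab_frame("wrist"); T=tool(s)@f["mount"]
np.savez("pics/w.npz",T=T,**f); cv2.imwrite("pics/w.png",f["color"])
P=cloud(f,T); m=redmask(f); z=P[m][:,2]; print(s["t"],s["position"],s["ee_rot"],s["joint_pos"],T[:3,3])
zt=np.percentile(z[z<.2],90); c=max(cv2.findContours((m&(abs(P[...,2]-zt)<.005)).astype(np.uint8),0,2)[0],key=cv2.contourArea)
(u,v),rad=cv2.minEnclosingCircle(c); print(zt,u,v,rad,ray(f,(u,v),zt,T))
```

```text
-4.0 [ 0.26  0.53 -1.01  1.89  0.53  1.02 -0.27]
-3.2 [ 0.35  0.61 -1.19  1.89  0.64  1.09  0.41]
-2.4 [ 0.29  0.55 -1.07  1.89  0.56  1.04  1.29]
-1.6 [ 0.29  0.55 -1.07  1.89  0.56  1.04  2.09]
-0.8 [-0.18  0.38 -0.36  1.91  0.17  0.89 -3.  ]
-0.0 [-0.12  0.39 -0.45  1.9   0.21  0.9  -2.24]
0.8 [ 0.04  0.42 -0.66  1.9   0.32  0.93 -1.55]
1.6 [ 0.16  0.47 -0.84  1.89  0.42  0.97 -0.85]
2.4 [ 0.27  0.54 -1.04  1.89  0.55  1.03 -0.17]
3.2 [ 0.35  0.62 -1.2   1.89  0.65  1.1   0.52]
4.0 [ 0.29  0.55 -1.07  1.89  0.56  1.04  1.41]
3.4083 [0.50048321 0.2101457  0.29984212] [3.14132309e+00 2.55226552e-04 3.98354930e-01] [ 0.01039682  0.33752661 -0.62900825  1.92798533  0.24189113  0.95142953
 -1.90600156] [0.57221034 0.23908601 0.44178983]
0.16729524972145512 337.2752990722656 151.05299377441406 30.33484649658203 [0.53325597 0.21066519 0.16729525]
```

View pics/w.png

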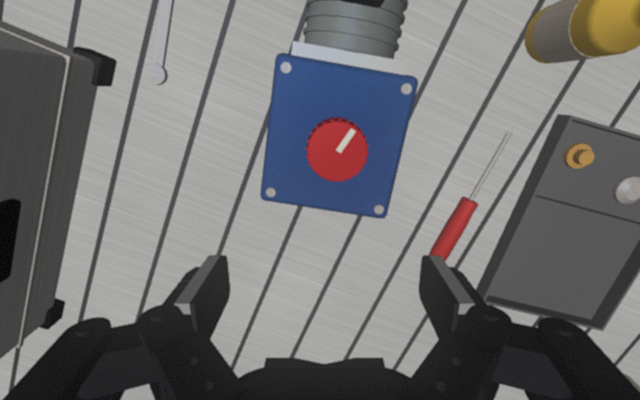

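The wrist view shows the cap at (337,151), and the space around it is clear for the fingers. Its position is (0.5333, 0.2107), with the top at z = 0.167. I'll grip with joint 7 wound back and make a small test turn.

```bash
cat >> h.py <<'E'
from rig import r, kinematics, monitor, vision
import json
def rd():
    s=monitor.read_state(); return s
def go(p,yaw):
    q=kinematics.solve_ik(list(p),[np.pi,0,yaw])
    assert q is not None
    assert abs(q[6]-rd()["joint_pos"][6])<2,(q)
    r.move_j(q)
def show(tag,F0=0):
    s=rd(); print(tag,"t%.2f"%s["t"],"p",np.round(np.array(s["position"])*1e3,1),"yaw%.3f"%s["ee_rot"][2],"j7 %.2f"%s["joint_pos"][6],"F",np.round(s["ft_force"]-F0,1),"Tz%.2f"%s["torque"][2],"w%.1f"%(s["grip_width"]*1e3)); return s
E
python3 - <<'E'
from h import *
C=np.array([.5333,.2107]); z=.122
r.reach([*C,.23],[np.pi,0,-0.1]); show("above")
r.move_straight([*C,z],rate=.1); r.dwell(.2); s=show("down"); F0=s["ft_force"]
r.gripper_to(.045); r.dwell(.2); show("grip",F0)
for i in range(1,4):
    go([*C,z+.018*i*.1/(2*np.pi)],-.1+.1*i); show(i,F0)
json.dump(dict(F0=list(F0)),open("st.json","w"))
E
```

```text
above t4.00 p [533.2 210.8 230. ] yaw-0.098 j7 -2.39 F [-0.6  0.4  0.1] Tz0.01 w85.6
down t5.43 p [533.7 210.8 122.6] yaw-0.100 j7 -2.49 F [ 0.2 -0.5  0.4] Tz0.02 w85.8
grip t6.05 p [533.6 211.  122.3] yaw-0.100 j7 -2.49 F [ 1.1 -0.2  3.1] Tz0.08 w50.9
1 t6.30 p [533.6 211.3 122.7] yaw-0.001 j7 -2.42 F [-0.8  1.3  4.6] Tz0.04 w51.2
2 t6.55 p [533.5 211.4 122.9] yaw0.099 j7 -2.34 F [-0.6  1.5  5. ] Tz0.06 w51.2
3 t6.80 p [533.5 211.4 123.1] yaw0.197 j7 -2.26 F [-0.5  2.1  4.5] Tz0.02 w51.3
```

Run:
```python
from h import *
C=np.array([.5333,.2107]); z0=.122; K=.018/(2*np.pi); F0=np.array(json.load(open("st.json"))["F0"])
y=.2; dz=0
while y<2.39:
    y+=.2
    go([*C,z0+K*(y+.1)+dz],y); s=show("",F0); f=s["ft_force"]-F0
    if f[2]<0: dz-=.0004
    if f[2]>9: dz+=.0004
    if np.linalg.norm(f)>16: print("STOP"); break
print(y,dz)
```

```text
t7.08 p [533.4 211.7 123.7] yaw0.397 j7 -2.11 F [-1.   2.9  5.6] Tz0.12 w51.4
 t7.35 p [533.3 212.1 124.2] yaw0.597 j7 -1.95 F [-1.3  3.   3.9] Tz0.10 w50.8
 t7.62 p [533.  212.4 124.9] yaw0.798 j7 -1.79 F [-1.6  3.4  5.2] Tz0.11 w51.4
 t7.90 p [532.8 212.7 125.4] yaw0.998 j7 -1.63 F [-2.4  3.9  3.7] Tz0.13 w51.3
 t8.18 p [532.4 212.7 126. ] yaw1.198 j7 -1.47 F [-2.   4.3  5.1] Tz0.14 w51.3
 t8.46 p [532.1 212.9 126.5] yaw1.398 j7 -1.31 F [-2.5  4.7  5.1] Tz0.09 w51.2
 t8.74 p [531.8 212.9 127.1] yaw1.599 j7 -1.14 F [-2.7  5.2  5.1] Tz0.15 w51.5
 t9.03 p [531.3 212.9 127.5] yaw1.799 j7 -0.97 F [-3.7  4.1  5.6] Tz0.09 w51.5
 t9.31 p [531.1 212.8 128.1] yaw1.999 j7 -0.80 F [-3.2  3.6  5. ] Tz0.05 w51.4
 t9.59 p [530.7 212.5 128.6] yaw2.199 j7 -0.63 F [-4.4  3.9  6.5] Tz0.04 w51.1
 t9.88 p [530.5 212.4 129.1] yaw2.399 j7 -0.46 F [-3.8  4.2  5.5] Tz0.06 w51.2
2.4 0
```

The cap turns freely. The way the TCP drifted puts the neck axis at about (0.5318, 0.2112). I'll regrip there, half a turn back.

Run:
```python
from h import *
N=np.array([.5318,.2112]); y=2.4-np.pi
r.gripper_to(.085); r.dwell(.1); show("open")
for yy in (1.6,.8,0.,y):
    go([*N,.1292],yy)
r.dwell(.2); s=show("back"); F0=s["ft_force"]
r.gripper_to(.045); r.dwell(.2); show("grip",F0)
print(np.round(rd()["joint_pos"],2))
K=.018/(2*np.pi); y0=y; z0=.1292
for i in range(6):
    y+=.2; go([*N,z0+K*(y-y0)],y); s=show("",F0)
    if np.linalg.norm(s["ft_force"]-F0)>16: print("STOP");break
json.dump(dict(F0=list(F0),y=y,z=z0+K*(y-y0)),open("st.json","w"))
```

```text
open t10.41 p [533.5 210.3 129. ] yaw2.399 j7 -0.46 F [ 0.   0.1 -0.2] Tz-0.03 w85.2
back t13.25 p [531.8 211.  129. ] yaw-0.740 j7 -3.02 F [-0.1 -0.5  0.1] Tz0.01 w84.9
grip t13.86 p [531.8 211.1 129.3] yaw-0.742 j7 -3.02 F [ 0.2 -0.1  3. ] Tz0.01 w51.4
[-0.26  0.55 -0.27  2.02  0.25  0.6  -3.02]
 t14.13 p [531.5 211.6 129.9] yaw-0.545 j7 -2.87 F [-0.8  1.4  2.1] Tz0.10 w51.4
 t14.41 p [531.6 211.3 130.4] yaw-0.348 j7 -2.72 F [-0.2  0.7  4.6] Tz0.03 w50.9
 t14.68 p [531.6 211.4 130.9] yaw-0.149 j7 -2.56 F [-1.9  0.4  2.9] Tz0.03 w51.2
 t14.96 p [531.8 211.4 131.5] yaw0.051 j7 -2.41 F [-1.7  1.6  3.5] Tz0.04 w51.1
 t15.23 p [531.6 211.3 132. ] yaw0.251 j7 -2.25 F [-1.9  1.1  5.2] Tz0.06 w51.3
 t15.51 p [531.8 211.3 132.6] yaw0.451 j7 -2.09 F [-2.2  1.5  5.4] Tz-0.03 w51.3
```

Run:
```python
from h import *
N=np.array([.5318,.2112]); st=json.load(open("st.json")); F0=np.array(st["F0"]); y,z=st["y"],st["z"]; K=.018/(2*np.pi)
for i in range(3):
    y+=.2; z+=K*.2; go([*N,z],y); s=show("",F0)
zs=z; tries=0
while z<zs+.0105:
    z+=.0007; go([*N,z],y); r.dwell(.05); s=show("lift",F0); fz=s["ft_force"][2]-F0[2]
    if fz<-3:
        z-=.0010; go([*N,z],y)
        if z-zs>.004 or tries>4: break
        tries+=1; y+=.1; z+=K*.1; go([*N,z],y); show("more turn",F0)
show("end",F0); print(y,z,z-zs)
st.update(y=y,z=z); json.dump(st,open("st.json","w"))
```

```text
t15.78 p [531.7 211.4 133.2] yaw0.651 j7 -1.93 F [-2.7  1.   3.9] Tz0.04 w51.3
 t16.06 p [531.9 211.2 133.8] yaw0.851 j7 -1.77 F [-1.5  1.2  3.8] Tz-0.04 w51.4
 t16.34 p [531.9 211.3 134.4] yaw1.052 j7 -1.61 F [-0.9  1.4  4.6] Tz0.04 w51.5
lift t16.64 p [531.9 211.3 134.9] yaw1.056 j7 -1.60 F [-1.1  1.7  0.5] Tz-0.01 w51.3
lift t16.94 p [531.9 211.3 135.2] yaw1.058 j7 -1.60 F [ 1.   3.6 -6. ] Tz-0.02 w51.3
more turn t17.44 p [531.9 211.3 135.9] yaw1.158 j7 -1.52 F [-1.2  0.8  5.3] Tz0.06 w51.3
lift t17.74 p [531.9 211.4 136.5] yaw1.158 j7 -1.52 F [-1.9  0.6  6.5] Tz-0.00 w51.2
lift t18.04 p [531.9 211.4 137. ] yaw1.158 j7 -1.52 F [-2.1  2.1  6.9] Tz0.01 w51.3
lift t18.34 p [531.9 211.4 137.6] yaw1.158 j7 -1.52 F [-1.9  1.4  5.4] Tz0.01 w50.9
lift t18.64 p [531.9 211.4 138.3] yaw1.158 j7 -1.51 F [-2.   1.9  6.1] Tz0.07 w51.2
lift t18.94 p [531.9 211.4 138.9] yaw1.158 j7 -1.51 F [-1.6  1.4  5.6] Tz0.02 w51.5
lift t19.24 p [531.9 211.3 139.6] yaw1.158 j7 -1.51 F [-1.4  1.2  6.2] Tz0.02 w51.6
lift t19.54 p [531.9 211.3 140.2] yaw1.158 j7 -1.51 F [-1.1  0.9  4.9] Tz-0.03 w51.5
lift t19.84 p [531.9 211.4 141. ] yaw1.158 j7 -1.51 F [-0.9  1.5  5.9] Tz0.01 w51.4
lift t20.14 p [531.9 211.4 141.5] yaw1.158 j7 -1.51 F [-0.8  1.6  4.5] Tz0.00 w51.6
lift t20.44 p [531.9 211.3 141.9] yaw1.158 j7 -1.51 F [0.3 1.9 1.6] Tz-0.01 w51.3
lift t20.74 p [531.9 211.3 142.3] yaw1.158 j7 -1.51 F [ 1.6  4.2 -3.7] Tz0.02 w51.3
end t20.99 p [531.9 211.3 142. ] yaw1.158 j7 -1.51 F [0.2 3.2 0.1] Tz0.00 w51.3
1.158407346410207 0.14174309905374294 0.007386478897565496
```

Run:
```python
from h import *
N=np.array([.5318,.2112]); st=json.load(open("st.json")); F0=np.array(st["F0"]); y,z=st["y"],st["z"]
z+=.0005; go([*N,z],y); free=False
while y<4.7:
    y+=.15; go([*N,z],y); s=show("turn",F0); f=s["ft_force"]-F0
    if f[2]<-8: z-=.0004
    if f[2]>2.5:
        y+=.2; go([*N,z],y); show("in notch?",F0)   # a bit further into the notch
        zs=z; free=True
        while z<zs+.006:
            z+=.0007; go([*N,z],y); s=show("lift",F0)
            if s["ft_force"][2]-F0[2]<-4: z-=.0010; go([*N,z],y); free=False; break
        if free: break
show("end",F0); print(free,y,z)
st.update(y=y,z=z); json.dump(st,open("st.json","w"))
```

```text
turn t21.49 p [531.1 210.9 142. ] yaw1.305 j7 -1.39 F [-0.9  3.7 -0.1] Tz0.03 w51.1
turn t21.74 p [531.5 210.8 142.1] yaw1.453 j7 -1.27 F [-1.1  2.4 -2.2] Tz0.15 w51.3
turn t21.99 p [531.7 210.8 142.1] yaw1.602 j7 -1.14 F [ 0.4  2.3 -0.9] Tz0.03 w51.3
turn t22.24 p [531.5 210.8 142. ] yaw1.752 j7 -1.02 F [ 0.7  2.3 -2.4] Tz0.14 w51.4
turn t22.49 p [531.6 210.9 142.1] yaw1.902 j7 -0.89 F [-0.1  1.5 -1.1] Tz0.01 w51.6
turn t22.74 p [531.7 210.9 142.1] yaw2.051 j7 -0.76 F [-0.4  1.6 -2.7] Tz0.05 w50.9
turn t22.99 p [531.6 210.9 142.1] yaw2.202 j7 -0.64 F [-0.8  1.5 -1.7] Tz0.10 w51.3
turn t23.24 p [531.8 211.  142.2] yaw2.351 j7 -0.51 F [-1.   2.  -2.5] Tz0.08 w51.1
turn t23.49 p [531.7 211.  142. ] yaw2.501 j7 -0.38 F [-0.   1.5 -3.9] Tz0.05 w51.1
turn t23.74 p [531.7 211.  142.1] yaw2.651 j7 -0.25 F [-0.8  1.5 -2.7] Tz-0.00 w51.4
turn t24.00 p [531.8 211.1 142.2] yaw2.802 j7 -0.11 F [-0.3  1.9 -2.5] Tz0.10 w51.2
turn t24.26 p [531.8 211.  142.3] yaw2.952 j7 0.02 F [-0.9  0.4 -0.5] Tz0.06 w51.1
turn t24.52 p [532.1 211.6 143.2] yaw3.102 j7 0.17 F [-0.9  0.2  4.7] Tz0.03 w51.5
in notch?
[... 260 characters left out ...]
7 p [532.  211.5 144.6] yaw-2.975 j7 0.37 F [-0.4  0.9  4.1] Tz-0.02 w51.2
lift t25.82 p [532.  211.4 145.2] yaw-2.975 j7 0.37 F [-1.7  1.3  5.1] Tz-0.01 w51.1
lift t26.07 p [531.9 211.4 145.9] yaw-2.975 j7 0.37 F [-0.4  1.6  4.9] Tz-0.04 w51.2
lift t26.32 p [531.9 211.4 146.6] yaw-2.975 j7 0.37 F [-0.1  1.9  5.1] Tz-0.04 w51.1
lift t26.57 p [531.9 211.4 147.3] yaw-2.975 j7 0.37 F [0.9 1.9 5.1] Tz-0.04 w51.3
lift t26.82 p [531.9 211.4 148. ] yaw-2.975 j7 0.37 F [-0.4  3.1  4.3] Tz-0.04 w51.2
lift t27.07 p [531.9 211.4 148.7] yaw-2.975 j7 0.38 F [0.4 2.  3.8] Tz-0.06 w50.9
end t27.07 p [531.9 211.4 148.7] yaw-2.975 j7 0.38 F [0.4 2.  3.8] Tz-0.06 w50.9
True 3.308407346410206 0.148543099053743
```

```bash
python3 - <<'E'
from h import *
N=np.array([.5318,.2112])
r.move_straight([*N,.19],rate=.05); show("l1")
r.move_straight([*N,.27],rate=.1); show("l2")
f=vision.grab_frame("scene"); cv2.imwrite("pics/s2.png",f["color"])
print(kinematics.solve_ik([.484,-.183,.27],[np.pi,0,3.26]))
r.move_straight([.484,-.183,.27],[np.pi,0,3.26],rate=.15); s=show("over tray")
f=vision.grab_frame("wrist"); T=tool(s)@f["mount"]; np.savez("pics/w2.npz",T=T,**f); cv2.imwrite("pics/w2.png",f["color"])
E
python3 -c "
import cv2,numpy as np
a=cv2.imread('pics/s2.png');b=cv2.imread('pics/w2.png')
cv2.imwrite('pics/ab.png',cv2.resize(np.vstack([a,b]),(480,600)))"
```

```text
l1 t28.05 p [531.6 210.8 189.6] yaw-2.975 j7 0.45 F [ 0.2  0.2 -1. ] Tz-0.05 w51.3
l2 t29.00 p [531.5 210.7 269.2] yaw-2.975 j7 0.60 F [ 0.9 -0.8 -0.8] Tz0.02 w51.2
[ 1.13137097  0.51473929 -1.17952963  2.00065019  0.56810421  1.00817654
  1.36420994]
over tray t31.85 p [ 484.1 -182.4  270.1] yaw-3.022 j7 1.32 F [-0.  -0.1 -1. ] Tz-0.04 w51.0
```

View pics/ab.png

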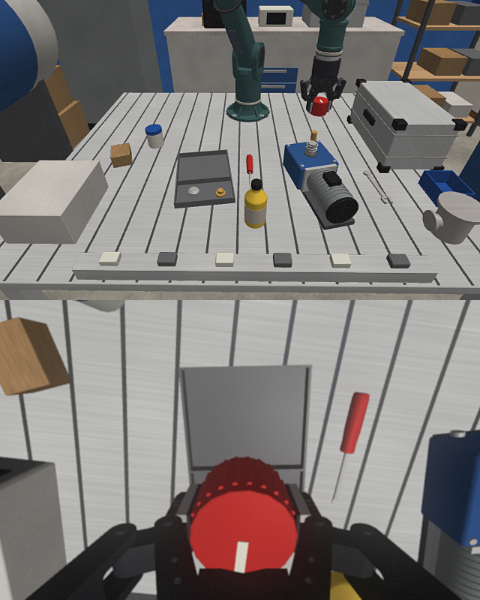

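The cap is held upright and clear of the neck. In the wrist view (640-px coordinates) the tray's near rim runs from about (241,89) to (415,89), and the partition is at row 223. I'll convert these to positions to check the target.

Run:
```python
from h import *
f=dict(np.load("pics/w2.npz")); T=f["T"]
for uv in [(241,89),(415,89),(252,223),(407,223)]: print(uv,ray(f,uv,.025,T).round(4))
s=rd(); F0=s["ft_force"]; C=[.484,-.183]
r.move_straight([*C,.05],rate=.12); show("low",F0)
z=.02
r.move_straight([*C,z],rate=.04); show("",F0)
while z>.001:
    z-=.0007; r.move_straight([*C,z],rate=.02); s=rd(); fz=s["ft_force"][2]-F0[2]
    if fz>3: break
show("touch",F0); print(z)
```

```text
(241, 89) [ 0.4157 -0.2853  0.025 ]
(415, 89) [ 0.3928 -0.0915  0.025 ]
(252, 223) [ 0.5762 -0.2646  0.025 ]
(407, 223) [ 0.553  -0.0691  0.025 ]
low t33.88 p [ 484.4 -183.1   50.5] yaw-3.023 j7 0.95 F [ 0.5  0.9 -0.8] Tz0.04 w51.4
 t34.78 p [ 484.1 -182.9   20.1] yaw-3.023 j7 0.89 F [-0.2  1.   0.3] Tz0.05 w51.1
touch t40.28 p [ 484.2 -183.     5.3] yaw-3.023 j7 0.85 F [-0.8 -0.2  8.6] Tz0.04 w51.2
0.004600000000000013
```

```bash
python3 - <<'E'
from h import *
r.gripper_to(.085); r.dwell(.2); show("open")
r.move_straight([.484,-.183,.13],rate=.08); r.move_straight([.484,-.183,.25],rate=.15)
r.reach([.45,-.42,.30],[np.pi,0,3.26]); s=show("away")
f=vision.grab_frame("top"); P=cloud(f); m=redmask(f)&(P[...,1]<-.1)&(P[...,2]<.1); cv2.imwrite("pics/t3.png",cv2.resize(f["color"][130:270,170:490],(800,350)))
tp=m&(P[...,2]>.044); print(m.sum(),P[m][:,2].max(),P[tp].mean(0),P[tp].std(0))
g=vision.grab_frame("scene"); cv2.imwrite("pics/s3.png",g["color"][150:320,130:560])
E
python3 -c "
import cv2,numpy as np
a=cv2.imread('pics/t3.png');b=cv2.resize(cv2.imread('pics/s3.png'),(800,250))
cv2.imwrite('pics/fin.png',np.vstack([a,b]))"
```

```text
open t40.92 p [ 484.  -183.     4.5] yaw-3.023 j7 0.85 F [ 0.4  0.5 -0.3] Tz0.03 w84.9
away t44.55 p [ 450.4 -417.7  299.5] yaw-3.020 j7 1.77 F [-0.8  0.5 -0.3] Tz-0.11 w85.4
166 0.05697640354467248 [ 0.48088182 -0.1824259   0.0502032 ] [0.01268796 0.0135749  0.00279779]
```

View pics/fin.png

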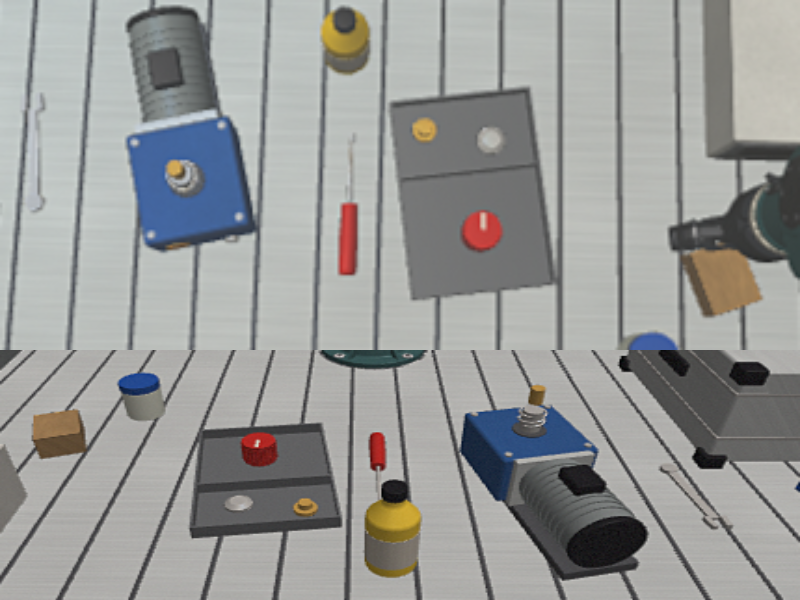

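The cap stands upright in the near compartment at about (480,230) in the top crop. The bystanders haven't moved and the gripper is clear.

```bash
python3 -c "
from rig import job_done; print(job_done())"
```

```text
the job is handed in; nothing more can be done
None
```

The red cap is off the pump and standing upright in the tray's near compartment, released. I handed the job in at about 45 s of the 72 s allowed.

**Unscrewing:** I turned the cap about 4.4 rad through the thread in two grips. I then raised it about 7 mm until it met the lip and turned it on with a light lift. It came up into the notches about 1.9 rad after leaving the thread. I kept hold of it against the spring and lifted it straight off.

**Forces:** Sampled readings stayed within about 9 N throughout. That covers the unscrewing and the touchdown in the tray, which read 8.6 N at the last step. These are wrist readings between moves, not the cap's contact forces directly.

**Last checks:**
- **Cap position:** the top camera puts the cap at (0.481, −0.182). My estimates of the compartment centre were (0.484, −0.183) from the first view and (0.484, −0.178) from the wrist view, so it is well inside the allowed area.
- **Height:** its top reads about 50 mm, as expected for a 46 mm cap on the 4 mm floor.
- **Other things:** by eye, the bystanders look unmoved in both views; I did not measure their positions. The gripper was clear of everything.

My first grip was about 1.8 mm off the cap's axis, which gave side forces of about 5 N until I corrected it at the second grip. No check failed.

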